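Dump rejected mount balls through the flap of the reject bin

TASK

Take the steel cup with the four rejected mount balls from its rubber mat, press the reject bin's one-way flap open with the cup's pouring lip, tip all four balls through, and stand the empty cup upright on the mat again, its base fully on it. Then twist the bin's dump knob clockwise to its stop, hold it there for a moment so that the balls drop into the closed lower part, and let it spring back. Leave the other things on the table where they are.

Things in the scene. Friction and masses are not known exactly. Their poses are not given: they have to be found in the camera images.
- bin: grey reject bin, fixed. Origin: on the table under the middle of its ball chamber; x away from the robot at yaw 0, z up. Chamber inside: x -60 to 53, y -40 to 40 mm; far (+x) wall clear plastic, 108 mm high; side walls 6 mm thick, 155 mm high; a cover 142 mm high over x -63 to -21 mm. A solid drive housing 115 mm high adjoins on its right: y -40 to -136, x -66 to 58 mm
- gate (a joint): level sliding gate inside the bin's chamber, top face 62 mm above the table, between the space under the flap and the closed lower part (floor at 6 mm). 0 = shut; the knob draws it to 0.079 m, fully open (along the bin's -y)
- bin_hinge (a point): middle of the flap's hinge line, along the far (+x) edge of the bin's opening: bin x = 45, y = 0, z = 115 mm; the hinge runs along the bin's y
- flap (a joint): spring-shut aluminium flap, 70 mm long along the bin's x, 74 mm wide, 3 mm thick. 0 = shut: it then rises from the hinge towards the robot at 20 degrees; opens inward only, its free (robot side) edge going down, to 0.9 rad; level at 0.349. Takes 0.06 N m to start, 0.12 at 0.6 rad. Balls put on the shut flap roll back out over the hinge
- flap_mid (a point): point on the middle of the flap, 40 mm from the hinge; moves with it
- knob (a joint): spring-return dump knob on the housing: 0 = at rest, turns clockwise seen from above to its stop at 1.25 rad; torque 0.04 to 0.11 N m; springs back when let go. It draws the gate aside (fully open only at the stop) so that balls on the gate drop; the gate shuts as it returns
- knob_grip (a point): on the knob's vertical axis at gripping height, 143 mm above the table (bin x = 15, y = -90 mm); x along the bar. The knob is a black upright bar 42 mm long (along the bin's x at rest), 12 mm thick, from 121 to 157 mm above the table, over a hub 28 mm across on the flat housing top at 115 mm
- mat: black rubber mat fixed on the table, 230 (x) by 150 (y) by 3 mm; origin under its centre
- cup: open steel parts cup with a pouring lip, about 120 g, 46 mm wide (y), 36 mm tall, walls 3 mm. Origin under its deep part, which spans x -18 to 30 mm with flat upright sides; z up. From x = -16 mm the front rises as a 26.6 degree ramp to the lip, which points to the robot at yaw 0. Tipped lip-down over 27 degrees the balls start to leave; 45 degrees empties it
- cup_lip (a point): middle of the lip's edge: cup x = -78, y = 0, z = 35 mm
- cup_grip (a point): middle between the cup's two flat sides, 24 mm above its underside (cup x = 0, y = 0); grip across y, 46 mm
- stand: fixed stand with two steel posts and a blue bracket, foot 120 by 90 mm, 140 mm tall; a bystander. It stands on one side of the bin and the mat on the other; they change sides
- ball0_center (a point): centre of a plain steel ball, 16 mm across, 17 g; the four balls start in the cup
- ball1_center (a point): centre of a plain steel ball, 16 mm across, 17 g; the four balls start in the cup
- ball2_center (a point): centre of a plain steel ball, 16 mm across, 17 g; the four balls start in the cup
- ball3_center (a point): centre of a plain steel ball, 16 mm across, 17 g; the four balls start in the cup
- collar: bystander: steel shaft collar, ring 26 mm across and 12 mm tall, lying on the mat behind the cup
- driver: bystander: screwdriver with black handle, 150 mm long, lying on the table beyond the bin
- lens_tube: bystander: black open tube standing upright, 30 mm across, 35 mm tall, beyond the bin on the left
- post_holder: bystander: plain aluminium cylinder standing upright, 25 mm across, 45 mm tall, beyond the bin
- lens_mount: bystander: black square lens holder, 50 x 50 x 14 mm, standing upright beyond the bin on the right

How it is judged:
On the way, in this order (a step that is already met when the one before it is completed fails the run):
1. the cup's lip has pressed the flap open (by more than 0.25 rad, the lip within 45 mm of the flap's middle) (value of joint flap above 0.25 rad and distance between cup_lip and flap_mid below 0.045 m), for 0.05 s.
2. all four balls are inside the bin, below the flap (x of ball0_center in the frame of bin between -0.068 and 0.058 m and y of ball0_center in the frame of bin between -0.044 and 0.044 m and z of ball0_center in the frame of bin between 0 and 0.105 m and x of ball1_center in the frame of bin between -0.068 and 0.058 m and y of ball1_center in the frame of bin between -0.044 and 0.044 m and z of ball1_center in the frame of bin between 0 and 0.105 m and x of ball2_center in the frame of bin between -0.068 and 0.058 m and y of ball2_center in the frame of bin between -0.044 and 0.044 m and z of ball2_center in the frame of bin between 0 and 0.105 m and x of ball3_center in the frame of bin between -0.068 and 0.058 m and y of ball3_center in the frame of bin between -0.044 and 0.044 m and z of ball3_center in the frame of bin between 0 and 0.105 m), for 0.1 s.
3. the cup stands upright on the mat again (angle between cup's own z axis and vertical below 0.1 rad and z of cup in the frame of mat below 0.01 m and x of cup in the frame of mat between -0.1 and 0.1 m and y of cup in the frame of mat between -0.058 and 0.058 m), for 0.1 s.
4. the knob is at its stop (above 1.15 rad) (value of joint knob above 1.15 rad), for 0.15 s.
At the end, for the whole second after the job is handed in: All four balls in the bin's lower part (centres under 55 mm above its underside), flap shut (below 0.08 rad), knob back (below 0.1 rad), cup still and upright (within 0.1 rad) on the mat, its origin within 100 mm of the mat centre in the mat x and 58 mm in its y (all of step 3 and x of ball0_center in the frame of bin between -0.068 and 0.058 m and y of ball0_center in the frame of bin between -0.044 and 0.044 m and z of ball0_center in the frame of bin between 0 and 0.055 m and x of ball1_center in the frame of bin between -0.068 and 0.058 m and y of ball1_center in the frame of bin between -0.044 and 0.044 m and z of ball1_center in the frame of bin between 0 and 0.055 m and x of ball2_center in the frame of bin between -0.068 and 0.058 m and y of ball2_center in the frame of bin between -0.044 and 0.044 m and z of ball2_center in the frame of bin between 0 and 0.055 m and x of ball3_center in the frame of bin between -0.068 and 0.058 m and y of ball3_center in the frame of bin between -0.044 and 0.044 m and z of ball3_center in the frame of bin between 0 and 0.055 m and value of joint flap below 0.08 rad and value of joint knob below 0.1 rad and linear speed of cup below 0.02 m/s); the robot touches nothing.
It fails at once if a bystander (collar, screwdriver, tube, post holder or lens holder) is moved by more than 30 mm (distance of any of collar, driver, lens_tube, post_holder, lens_mount from where it was at the start of the episode above 0.03 m).
It also fails if it takes over 72 s, if anything falls off the work surface, if the arm or the gripper's body presses on something with over 40 N, if the wrist force passes 120 N, or if a joint passes its speed limit or range.

ROBOT

A 6-joint arm with a two-finger parallel gripper is mounted at the origin on the work surface. World frame = base frame: x ahead of the robot, y to its left, z up, the work surface at z = 0. Lengths are in m, angles in rad, forces in N, time in s.
With the tool pointing down it reaches from about 0.325 to 0.775 m from the base axis. Payload 5.5 kg.
Tool frame: the origin (TCP) lies on the centre line of the jaws, within the pads' length; the fingertips stand 19 mm ahead of it and the grasp point (between the pads) is the TCP (robot.tips_ahead is the distance from the TCP to the fingertips, in m); z points along the fingers, y is the line along which they close (so a half turn about z gives the same grasp; the last joint's range is limited). The gripper opens to 88 mm and grips with 3 to 60 N. Pads are 20 mm wide; open, the fingers measure 115 mm over their backs; the gripper's body (75 mm by 178 mm) begins 61 mm behind the grasp point.
Start: joints at [-1.361, 0.091, 1.231, -0, 1.82, -0.057], TCP at [0.158, -0.579, 0.212] pointing down, gripper open.
Joint ranges: [-2.87, 2.87], [-0.86, 2.18], [0.17, 2.46], [-1.51, 4.65], [0.06, 2.69], [-2.65, 2.65]. Speed limits (rad/s): [2.57, 2.57, 3.01, 3.14, 3.14, 3.14].

INTERFACE

Orientations are given as a unit quaternion [x, y, z, w].
In Python, from workcell import robot, viewer, finish_job, find_in, tip_of gives the robot as it stands.
- The arm moves only by the tool jog_arm, never from a script. Its argument "series" is a list of rows, each a list of 4 numbers: the shift along the tool's x, y, z in m, then the turn about the tool's z in degrees. A call has 1 to 12 rows; each row shifts and turns the commanded pose from where the row before left it, along the tool's axes as they then stand; what a row does not reach is not made up. A row lasts 1/8 s, in which the tool goes at most 62.5 mm and 10.7 degrees, less where a joint would pass 70% of its speed; a pose out of reach is approached as far as the arm can. A call with a gripper value outside its range is refused whole. "gripper" is the opening, from -1 (shut) to 1 (fully open), so that 0 is half open, set as the call begins (left out, the last holds). The fingers move at their own pace and stop on an object; the grip force is fixed at half the most. Time passes only in rows, so rows that do not move let the fingers close. It gives the time, the measured TCP pose, the force, the opening and the grip force at its end, in the units of the state.
- robot.get_state(): the state, without advancing time (a new reading comes with each control period).
- viewer.capture(name): name is "side" or "top" or "wrist"; returns (picture, depth): 384x512x3 uint8, blue, green, red; 384x512 float32, m along the optical axis (not along the pixel's ray), 0 where there is no reading.
- viewer.camera_model(name): a dict with "intrinsics" (3x3 intrinsics, pixels), "dist_coeffs" ([k1, k2, p1, p2, k3] as OpenCV has them; the pictures are not rectified), "cam_to_world" (4x4, takes a point from camera to world coordinates). Camera axes: x right, y up, looking along -z (the intrinsics and any distortion apply to the point x, -y, -z); pixel columns grow to the right and rows downward; lengths in m; the calibration is good to about 2 mm. A picture is of the moment at which its call begins: read the wrist's pose just before it. camera_model takes no time and is no camera call; for the wrist camera it gives the pose at the moment of the call.
- finish_job(): hands the job in; it is judged then, once.
Trained networks look in the newest picture that a camera, given by its name, has taken for a name from the list of things; names that differ only in an ending like _2 or _b are one class to them, and where a whole thing is asked for, a point or a joint stands for the part that bears it (a point fixed in the world has none). Each returns a list of dicts, best first, with "score" (0 to 1); they miss things now and then, are a little off and sometimes report something else, mostly with a low value. They report only what shows in the picture. A call takes as long as a camera call.
- find_in(camera, target): "centre" ([x, y, z] in m, in the coordinates of the camera as it stood for that picture, good to about 4 mm: the middle of the surface that is visible of it).
- tip_of(camera, target): "centre" ([x, y, z] in m, in the coordinates of the camera as it stood for that picture, good to about 4 mm: a listed point, or the origin of a listed thing).
The state is a dict: "time": time; "joint_pos": joint angles; "dq": joint speeds; "tau": joint torques, N m; "ee_pos": TCP position; "tool_rot": TCP orientation; "wrist_force": force on the tool from outside, world axes, zero at the start; "wrist_torque": the same for the moment, N m; "finger_gap": opening from 0.0 (shut) to 1.0 (fully open); "finger_force": force on a finger pad.
Only numpy, scipy, OpenCV 4.12 (cv2) and the standard library are available. Lean on these libraries where they do the work, as an engineer would, in place of code of your own. Each camera call takes 0.05 s, during which the arm holds its last target. There are 200 camera calls.

## Working session

There is one attempt and no reset: what is moved stays moved. The work goes in short steps, Python scripts to look and compute and a tool call to move; the robot and the scene stay as the last step left them, time stands still between calls to the robot, and variables do not carry over. Pictures are saved under pics/ and viewed, at most 10 in all, crops included, and the job is handed in when it is done.

Besides the shell and the picture viewer there is one more tool, called after "Request:" as name(argument=value, ...), one argument or row to a line, values as JSON. jog_arm: Moves the arm, as the interface text tells. Its arguments: {"type":"object","properties":{"series":{"type":"array","items":{"type":"array","items":{"type":"number"}}},"gripper":{"type":"number"}},"required":["series"]}

```bash
ls; mkdir -p pics; cat > h.py <<'E'
import numpy as np, cv2
from workcell import robot, viewer, finish_job, find_in, tip_of
def shot(n,f=None):
    M=viewer.camera_model(n); p,d=viewer.capture(n)
    if f: cv2.imwrite('pics/'+f,p)
    return M,p,d
def w(M,c): return (np.array(M['cam_to_world'])@np.append(c,1))[:3]
def loc(M,n,t,fn=tip_of):
    return [(round(r['score'],2),np.round(w(M,r['centre']),4).tolist()) for r in fn(n,t)[:3]]
E
python3 - <<'E'
from h import *
ims=[]
for n in ('top','side'):
    M,p,d=shot(n); ims.append(p)
    for t in ['bin','bin_hinge','flap_mid','knob_grip','mat','cup','cup_lip','cup_grip','stand','collar','driver','lens_tube','post_holder','lens_mount','ball0_center']:
        print(n,t,loc(M,n,t)[:2])
cv2.imwrite('pics/a.png',cv2.resize(np.hstack(ims),(800,300)))
cv2.imwrite('pics/top.png',ims[0]);cv2.imwrite('pics/side.png',ims[1])
s=robot.get_state();print(s['ee_pos'],s['tool_rot'],s['time'],s['finger_gap'])
E
```

```text
pics
top bin [(0.71, [0.5392, 0.0108, 0.0016])]
top bin_hinge [(0.69, [0.5859, 0.0135, 0.1139])]
top flap_mid [(0.74, [0.5428, 0.0119, 0.1276])]
top knob_grip [(0.42, [0.5501, -0.0786, 0.1415])]
top mat [(0.68, [0.5312, 0.3239, -0.0014]), (0.51, [0.5332, 0.3279, 0.0014])]
top cup [(0.9, [0.5379, 0.3268, 0.002]), (0.33, [0.6177, 0.3128, 0.0017])]
top cup_lip [(0.62, [0.4652, 0.3513, 0.0413]), (0.52, [0.5346, 0.3248, -0.0015])]
top cup_grip [(0.96, [0.5345, 0.3257, 0.033])]
top stand []
top collar [(0.4, [0.6213, 0.3107, 0.0008])]
top driver [(0.49, [0.6992, 0.068, 0.0004])]
top lens_tube [(0.65, [0.6834, 0.2078, 0.0004])]
top post_holder [(0.56, [0.7139, -0.0961, 0.0033])]
top lens_mount [(0.46, [0.6917, -0.1814, -0.0028]), (0.28, [0.6822, 0.2063, 0.0024])]
top ball0_center [(0.6, [0.5545, 0.3271, 0.0154])]
side bin [(0.89, [0.5399, 0.0067, -0.0026]), (0.72, [0.5357, 0.3142, 0.016])]
side bin_hinge [(0.94, [0.5833, 0.0074, 0.1132])]
side flap_mid [(0.57, [0.5422, 0.0087, 0.1272])]
side knob_grip [(0.76, [0.5502, -0.0803, 0.1419])]
side mat [(0.97, [0.5364, 0.3201, -0.0006])]
side cup [(0.64, [0.537, 0.3253, 0.0055])]
side cup_lip [(0.96, [0.4658, 0.3514, 0.046]), (0.41, [0.5357, 0.3341, 0.0139])]
side cup_grip [(0.65, [0.5384, 0.3277, 0.0276]), (0.57, [0.5352, 0.3206, -0.0026])]
side stand [(0.17, [0.4658, 0.3543, 0.0434])]
side collar [(0.52, [0.6257, 0.3108, 0.0025])]
side driver [(0.83, [0.6983, 0.0686, -0.0012])]
side lens_tube [(0.61, [0.6819, 0.2054, -0.0])]
side post_holder [(0.65, [0.713, -0.0955, 0.0009])]
side lens_mount [(0.61, [0.6991, 0.0651, 0.0015]), (0.45, [0.6901, -0.1777, -0.0002])]
side ball0_center [(0.37, [0.558, 0.3267, 0.0082]), (0.24, [0.5813, 0.0081, 0.1172])]
[ 0.15817729 -0.57879772  0.21195761] [9.91115701e-01 1.33002508e-01 7.98574430e-06 2.34360152e-05] 1.6 0.9983794566146434
```

View pics/top.png

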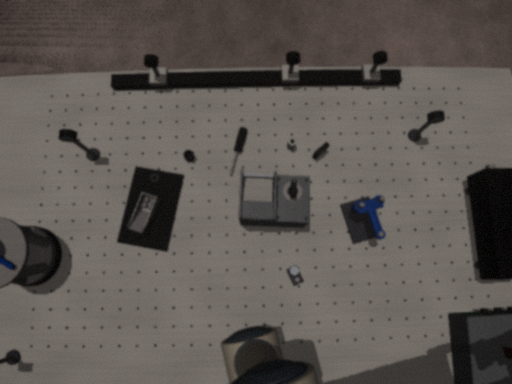

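View pics/side.png

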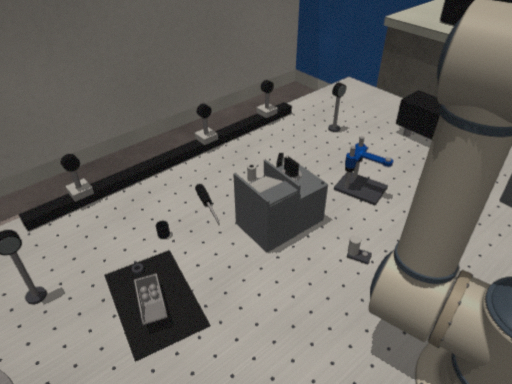

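Request:
jog_arm(
  series=[
    [0,0.02,-0.06,0],
    [0,0.05,-0.06,0],
    [0,0.05,0,0],
    [0,0.05,0,0],
    [0,0.05,0,0],
    [0,0.05,0,0],
    [0,0.05,0,0],
  ],
)

```text
time: 2.48
ee_pos: [0.2171, -0.7949, 0.2703]
tool_rot: [0.99, 0.133, 0.005, 0.036]
wrist_force: [0.0, -0.1, -0.3]
finger_gap: 1.002
finger_force: 0.0
```

Request:
jog_arm(
  series=[
    [0,0.05,0,0],
    [0,0.05,0,0],
    [0,0.05,0,0],
    [0,0.05,0,0],
    [0,0.05,0,0],
    [0,0.05,0,0],
  ],
)

```text
time: 3.22
ee_pos: [0.2449, -0.8964, 0.2164]
tool_rot: [0.982, 0.132, 0.018, 0.133]
wrist_force: [-0.9, 0.3, -0.3]
finger_gap: 0.996
finger_force: 0.0
```

```bash
python3 - <<'E'
from h import *
s=robot.get_state();print(s['joint_pos'],s['time'],s['ee_pos'],s['tool_rot'])
E
```

```text
[-1.34487906  0.91015964  0.17020183  0.01118787  1.79146276 -0.03698295] 3.225 [ 0.2449418  -0.89636986  0.21641255] [0.98209753 0.13180979 0.0179051  0.13337924]
```

Request:
jog_arm(
  series=[
    [0,-0.04,-0.02,0],
    [0,-0.055,-0.025,0],
    [0,-0.055,-0.025,0],
    [0,-0.055,-0.02,0],
    [0,-0.055,-0.02,0],
    [0,-0.055,-0.02,0],
  ],
)

```text
time: 3.98
ee_pos: [0.159, -0.5821, 0.2584]
tool_rot: [0.982, 0.132, 0.018, 0.134]
wrist_force: [0.2, -0.8, 1.0]
finger_gap: 1.0
finger_force: 0.0
```

```bash
python3 - <<'E'
from h import *
s=robot.get_state();print(s['joint_pos'],s['time'],s['ee_pos'],s['tool_rot'])
E
```

```text
[-1.3713084  -0.14850509  1.4066062   0.01793397  1.61351768 -0.06417045] 3.975 [ 0.15896604 -0.58214746  0.25835857] [0.98205728 0.13181803 0.01790348 0.13366738]
```

Request:
jog_arm(
  series=[
    [0,-0.056,-0.018,0],
    [0,-0.056,-0.018,0],
    [0,-0.056,-0.018,0],
    [0,-0.056,-0.018,0],
    [0,-0.05,-0.015,0],
    [0,-0.05,-0.015,0],
    [0,-0.05,-0.015,0],
  ],
)

```text
time: 4.85
ee_pos: [0.0763, -0.2803, 0.3122]
tool_rot: [0.987, 0.132, 0.013, 0.094]
wrist_force: [0.4, -0.1, 0.1]
finger_gap: 1.002
finger_force: 0.0
```

```bash
cat > st.py <<'E'
from h import *
from scipy.spatial.transform import Rotation as R
s=robot.get_state();m=R.from_quat(s['tool_rot']).as_matrix()
print(round(s['time'],2),np.round(s['joint_pos'],3),np.round(s['ee_pos'],4),'r',round(float(np.hypot(*s['ee_pos'][:2])),3))
z=m[:,2];print('tilt',round(float(np.degrees(np.arccos(-z[2]))),1),'az',round(float(np.degrees(np.arctan2(z[1],z[0]))),1),'xaz',round(float(np.degrees(np.arctan2(m[1,0],m[0,0]))),1));print(np.round(m,3).tolist(),s['finger_gap'],np.round(s['wrist_force'],1))
E
python3 st.py
```

```text
4.85 [-1.459 -0.856  1.77   0.033  2.04  -0.137] [ 0.0763 -0.2803  0.3122] r 0.291
tilt 10.8 az -74.7 xaz 15.3
[[0.965, 0.259, 0.05], [0.264, -0.947, -0.182], [0.0, 0.188, -0.982]] 1.00190987030914 [ 0.4 -0.1  0.1]
```

Request:
jog_arm(
  series=[
    [0,0,0,-10],
    [0,0,0,-10],
    [0,0,0,-10],
    [0,0,0,-10],
    [0,0,0,-10],
    [0,0,0,-10],
    [0,0,0,-10],
    [0,0,0,-10],
    [0,0,0,-10],
    [0.04,0,0,0],
    [0.04,0,0,0],
    [0.04,0,0,0],
  ],
)

```text
time: 6.35
ee_pos: [0.065, -0.2393, 0.3364]
tool_rot: [0.606, 0.794, -0.035, 0.045]
wrist_force: [0.3, -0.2, -0.6]
finger_gap: 1.001
finger_force: 0.0
```

```bash
python3 st.py
```

```text
6.35 [-1.471 -0.856  1.713  0.023  2.172 -1.724] [ 0.065  -0.2393  0.3364] r 0.248
tilt 6.6 az -74.7 xaz 105.3
[[-0.262, 0.965, 0.03], [0.958, 0.264, -0.11], [-0.114, 0.0, -0.993]] 1.0006085149279351 [ 0.3 -0.2 -0.6]
```

Request:
jog_arm(
  series=[
    [0.05,0,0,0],
    [0.05,0,0,0],
    [0.05,0,0,0],
    [0.05,0,0,0],
  ],
)

```text
time: 6.85
ee_pos: [0.0413, -0.1546, 0.4041]
tool_rot: [0.607, 0.795, -0.002, 0.002]
wrist_force: [-0.5, 0.1, 0.3]
finger_gap: 1.003
finger_force: 0.0
```

```bash
python3 st.py
```

```text
6.85 [-1.528 -0.856  1.561  0.003  2.431 -1.793] [ 0.0413 -0.1546  0.4041] r 0.16
tilt 0.3 az -68.8 xaz 105.3
[[-0.264, 0.965, 0.002], [0.965, 0.264, -0.005], [-0.006, 0.001, -1.0]] 1.003075730600662 [-0.5  0.1  0.3]
```

```bash
cat > go.py <<'E'
# usage: go.py [x y z turn_deg nrows]...  prints rows (tool axes; each row: shift, then turn about tool z)
import sys
from h import *
from scipy.spatial.transform import Rotation as R
s=robot.get_state(); p=np.array(s['ee_pos']); r=R.from_quat(s['tool_rot'])
a=[float(v) for v in sys.argv[1:]]; rows=[]
for i in range(0,len(a),5):
    t=np.array(a[i:i+3]); turn,n=a[i+3],int(a[i+4]); q0=p.copy()
    for k in range(n):
        goal=q0+(t-q0)*(k+1)/n
        d=np.round(r.inv().apply(goal-p),3); p=p+r.apply(d); u=round(turn/n,1)
        r=r*R.from_euler('z',u,degrees=True); rows.append([*map(float,d),u])
print(len(rows),rows)
E
python3 go.py .32 -.12 .38 -24 6  .52 .24 .25 -32 8
```

```text
14 [[-0.007, 0.046, 0.004, -4.0], [-0.01, 0.046, 0.004, -4.0], [-0.013, 0.045, 0.004, -4.0], [-0.016, 0.044, 0.004, -4.0], [-0.019, 0.043, 0.004, -4.0], [-0.022, 0.041, 0.004, -4.0], [0.019, 0.048, 0.016, -4.0], [0.016, 0.049, 0.016, -4.0], [0.012, 0.05, 0.016, -4.0], [0.009, 0.051, 0.016, -4.0], [0.005, 0.051, 0.017, -4.0], [0.001, 0.051, 0.016, -4.0], [-0.002, 0.052, 0.016, -4.0], [-0.005, 0.051, 0.016, -4.0]]
```

Request:
jog_arm(
  series=[
    [-0.007,0.046,0.004,-4.0],
    [-0.01,0.046,0.004,-4.0],
    [-0.013,0.045,0.004,-4.0],
    [-0.016,0.044,0.004,-4.0],
    [-0.019,0.043,0.004,-4.0],
    [-0.022,0.041,0.004,-4.0],
    [0.019,0.048,0.016,-4.0],
    [0.016,0.049,0.016,-4.0],
    [0.012,0.05,0.016,-4.0],
    [0.009,0.051,0.016,-4.0],
    [0.005,0.051,0.017,-4.0],
    [0.001,0.051,0.016,-4.0],
  ],
)

```text
time: 8.35
ee_pos: [0.4616, 0.1375, 0.2828]
tool_rot: [0.241, 0.97, -0.002, 0.002]
wrist_force: [0.7, -1.1, 0.1]
finger_gap: 1.0
finger_force: 0.0
```

```bash
python3 st.py; python3 go.py .50 .29 .24 -8 3
```

```text
8.35 [ 0.224 -0.2    1.385 -0.007  1.955 -0.862] [0.4616 0.1375 0.2828] r 0.482
tilt 0.4 az -62.5 xaz 152.1
[[-0.884, 0.468, 0.003], [0.468, 0.884, -0.006], [-0.005, -0.004, -1.0]] 1.0001392770933337 [ 0.7 -1.1  0.1]
3 [[0.013, 0.051, 0.014, -2.7], [0.01, 0.051, 0.014, -2.7], [0.007, 0.052, 0.014, -2.7]]
```

Request:
jog_arm(
  series=[
    [0.013,0.051,0.014,-2.7],
    [0.01,0.051,0.014,-2.7],
    [0.007,0.052,0.014,-2.7],
    [0,0,0,0],
  ],
)

```text
time: 8.85
ee_pos: [0.4995, 0.2903, 0.2368]
tool_rot: [0.171, 0.985, -0.004, -0.001]
wrist_force: [0.7, -0.2, 0.5]
finger_gap: 1.001
finger_force: 0.0
```

```bash
python3 - <<'E'
from h import *
M,p,d=shot('wrist','w1.png')
for t in ['cup','cup_lip','cup_grip','mat','collar','ball0_center']: print(t,loc(M,'wrist',t))
E
python3 st.py
```

```text
cup [(0.88, [0.5304, 0.3274, 0.0049])]
cup_lip [(0.85, [0.4631, 0.3556, 0.0376])]
cup_grip [(0.75, [0.5324, 0.331, 0.0282])]
mat [(0.69, [0.5304, 0.3186, -0.001])]
collar [(0.55, [0.6192, 0.3075, 0.0046])]
ball0_center []
9.2 [ 0.465  0.035  1.236 -0.006  1.869 -0.757] [0.5003 0.2867 0.2417] r 0.577
tilt 0.4 az -49.0 xaz 159.9
[[-0.939, 0.343, 0.004], [0.343, 0.939, -0.005], [-0.006, -0.003, -1.0]] 1.0065375210603642 [ 0.   0.5 -0.4]
```

View pics/w1.png

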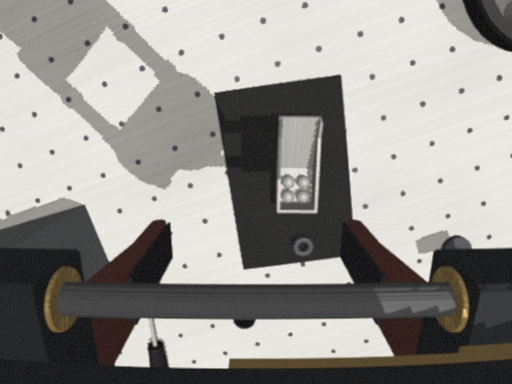

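```bash
python3 - <<'E'
from h import *
M=viewer.camera_model('wrist')  # arm has held since the picture
T=np.array(M['cam_to_world']);K=np.array(M['intrinsics']);D=np.array(M['dist_coeffs'])
def ray(u,v,z):
    a=cv2.undistortPoints(np.array([[[u,v]]],float),K,D)[0,0]
    d=T[:3,:3]@np.array([a[0],-a[1],-1]);o=T[:3,3];return o+d*(z-o[2])/d[2]
A,B,C,E_=[ray(*q,.039) for q in((278,213),(318,213),(280,117),(322,117))]
print(A,B,C,E_); m=(A+B)/2;l=(C+E_)/2;v=l-m
print(m,l,np.linalg.norm(v[:2]),np.degrees(np.arctan2(v[1],v[0])),np.linalg.norm((A-B)[:2]))
E
```

```text
[0.56283463 0.29114132 0.039     ] [0.57898641 0.33526429 0.039     ] [0.45947979 0.32936379 0.039     ] [0.47505917 0.37262147 0.039     ]
[0.57091052 0.3132028  0.039     ] [0.46726948 0.35099263 0.039     ] 0.11031562344971999 159.9670212353139 0.04698633995429345
```

```bash
python3 go.py .556 .319 .12 0 3 .556 .319 .028 0 4
```

```text
7 [[-0.014, 0.017, 0.041, 0.0], [-0.013, 0.016, 0.04, 0.0], [-0.014, 0.017, 0.041, 0.0], [0.0, 0.0, 0.023, 0.0], [0.0, 0.0, 0.023, 0.0], [0.001, 0.0, 0.023, 0.0], [-0.0, 0.0, 0.023, 0.0]]
```

Request:
jog_arm(
  series=[
    [-0.014,0.017,0.041,0.0],
    [-0.013,0.016,0.04,0.0],
    [-0.014,0.017,0.041,0.0],
    [0.0,0.0,0.023,0.0],
    [0.0,0.0,0.023,0.0],
    [0.001,0.0,0.023,0.0],
    [0.0,0.0,0.023,0.0],
    [0,0,0,0],
  ],
)

```text
time: 10.2
ee_pos: [0.5543, 0.3185, 0.0246]
tool_rot: [0.174, 0.985, -0.004, 0.0]
wrist_force: [-0.2, 0.5, -0.3]
finger_gap: 0.999
finger_force: 0.0
```

Request:
jog_arm(
  series=[
    [0,0,0,0],
    [0,0,0,0],
    [0,0,0,0],
    [0,0,0,0],
    [0,0,0,0],
  ],
  gripper=-1,
)

```text
time: 10.82
ee_pos: [0.5554, 0.3198, 0.0266]
tool_rot: [0.173, 0.985, -0.003, 0.002]
wrist_force: [-0.0, -0.4, 1.4]
finger_gap: 0.512
finger_force: 30.0
```

```bash
python3 go.py .555 .32 .04 0 1 .555 .32 .25 0 5 .66 .06 .40 -20 8
```

```text
14 [[0.0, 0.0, -0.013, 0.0], [-0.0, -0.0, -0.042, 0.0], [-0.0, -0.0, -0.042, 0.0], [-0.0, -0.001, -0.042, 0.0], [-0.0, 0.0, -0.042, 0.0], [-0.001, 0.0, -0.042, 0.0], [-0.023, -0.026, -0.019, -2.5], [-0.023, -0.027, -0.018, -2.5], [-0.021, -0.028, -0.019, -2.5], [-0.02, -0.029, -0.018, -2.5], [-0.018, -0.03, -0.019, -2.5], [-0.017, -0.031, -0.018, -2.5], [-0.016, -0.031, -0.019, -2.5], [-0.015, -0.032, -0.019, -2.5]]
```

Request:
jog_arm(
  series=[
    [0.0,0.0,-0.013,0.0],
    [0,0,-0.03,0.0],
    [0,0,-0.042,0.0],
    [0,-0.001,-0.042,0.0],
    [0,0.0,-0.042,0.0],
    [0,0.0,-0.042,0.0],
    [-0.02,-0.024,-0.02,-2.5],
    [-0.023,-0.027,-0.02,-2.5],
    [-0.021,-0.028,-0.019,-2.5],
    [-0.02,-0.029,-0.018,-2.5],
  ],
)

```text
time: 12.08
ee_pos: [0.6051, 0.1924, 0.3165]
tool_rot: [0.086, 0.996, -0.003, 0.002]
wrist_force: [-0.2, -0.2, -1.2]
finger_gap: 0.51
finger_force: 30.0
```

```bash
python3 - <<'E'
from h import *
M,p,d=shot('wrist'); cv2.imwrite('pics/w2.png',p)
for t in ['cup_lip','cup','cup_grip']: print(t,loc(M,'wrist',t)[:2])
M,p2,d=shot('side')
for t in ['cup_lip','cup','bin_hinge','knob_grip','bin']: print(t,loc(M,'side',t)[:2])
cv2.imwrite('pics/w2.png',cv2.resize(np.hstack([p,p2]),(800,300)))
E
python3 st.py
```

```text
cup_lip [(0.71, [0.5063, 0.2112, 0.3278]), (0.68, [0.6995, 0.0641, 0.0013])]
cup [(0.55, [0.5829, 0.195, 0.2923])]
cup_grip []
cup_lip [(0.68, [0.5117, 0.2101, 0.3301]), (0.61, [0.6867, -0.1798, -0.0018])]
cup [(0.7, [0.5862, 0.1951, 0.2933]), (0.6, [0.5853, 0.2022, 0.3067])]
bin_hinge [(0.74, [0.5837, 0.0087, 0.1158]), (0.74, [0.6195, 0.3087, 0.0026])]
knob_grip [(0.53, [0.5465, -0.0849, 0.1429])]
bin [(0.89, [0.5406, 0.0094, -0.0046])]
12.57 [ 0.261  0.242  0.879 -0.007  2.021 -1.14 ] [0.6045 0.1942 0.3145] r 0.635
tilt 0.3 az -78.6 xaz 170.1
[[-0.985, 0.172, 0.001], [0.172, 0.985, -0.006], [-0.002, -0.006, -1.0]] 0.5101707357533144 [-0.  -0.2 -1. ]
```

View pics/w2.png

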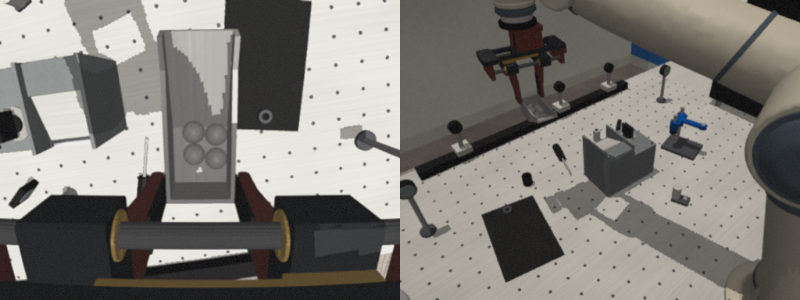

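```bash
python3 go.py .72 .012 .43 -10 7 
```

```text
7 [[-0.021, -0.023, -0.016, -1.4], [-0.02, -0.023, -0.017, -1.4], [-0.02, -0.024, -0.016, -1.4], [-0.019, -0.025, -0.016, -1.4], [-0.018, -0.024, -0.017, -1.4], [-0.018, -0.026, -0.016, -1.4], [-0.017, -0.025, -0.016, -1.4]]
```

Request:
jog_arm(
  series=[
    [-0.021,-0.023,-0.016,-1.4],
    [-0.02,-0.023,-0.017,-1.4],
    [-0.02,-0.024,-0.016,-1.4],
    [-0.019,-0.025,-0.016,-1.4],
    [-0.018,-0.024,-0.017,-1.4],
    [-0.018,-0.026,-0.016,-1.4],
    [-0.017,-0.025,-0.016,-1.4],
    [-0.03,0,0,0],
    [-0.04,0,0,0],
    [-0.04,0,0,0],
    [-0.04,0,0,0],
  ],
)

```text
time: 13.95
ee_pos: [0.7754, 0.011, 0.3563]
tool_rot: [0.001, 0.999, -0.002, 0.048]
wrist_force: [-0.5, 0.6, -2.1]
finger_gap: 0.513
finger_force: 30.0
```

```bash
python3 st.py
```

```text
13.95 [-2.900e-02  7.180e-01  1.710e-01 -1.000e-03  2.156e+00 -1.599e+00] [0.7754 0.011  0.3563] r 0.775
tilt 5.6 az -2.2 xaz 179.9
[[-0.995, 0.002, 0.097], [0.001, 1.0, -0.004], [-0.097, -0.004, -0.995]] 0.5129564137496732 [-0.5  0.6 -2.1]
```

Request:
jog_arm(
  series=[
    [-0.045,0,-0.015,0],
    [-0.045,0,-0.015,0],
    [-0.045,0,-0.015,0],
    [-0.045,0,-0.015,0],
    [-0.045,0,-0.015,0],
  ],
)

```text
time: 14.58
ee_pos: [0.8383, 0.0069, 0.3567]
tool_rot: [0.001, 0.992, -0.001, 0.127]
wrist_force: [0.5, 0.9, -1.5]
finger_gap: 0.509
finger_force: 30.0
```

```bash
python3 st.py
```

```text
14.57 [-0.035  0.731  0.17   0.006  1.986 -1.6  ] [0.8383 0.0069 0.3567] r 0.838
tilt 14.6 az -0.7 xaz 179.9
[[-0.968, 0.003, 0.252], [0.002, 1.0, -0.003], [-0.252, -0.002, -0.968]] 0.5092480462998603 [ 0.5  0.9 -1.5]
```

Request:
jog_arm(
  series=[
    [-0.045,0,-0.015,0],
    [-0.045,0,-0.015,0],
    [-0.045,0,-0.015,0],
    [-0.045,0,-0.015,0],
    [-0.03,0,-0.01,0],
    [0,0,0,0],
  ],
)

```text
time: 15.32
ee_pos: [0.8809, 0.0055, 0.3863]
tool_rot: [0.001, 0.98, -0.001, 0.201]
wrist_force: [0.0, -0.2, -1.4]
finger_gap: 0.512
finger_force: 30.0
```

```bash
python3 st.py; python3 - <<'E'
from h import *
M,p,d=shot('wrist'); cv2.imwrite('pics/w3.png',p)
for t in ['cup_lip','cup','bin_hinge','flap_mid','knob_grip','bin']: print(t,loc(M,'wrist',t)[:2])
E
```

```text
15.32 [-0.038  0.716  0.17   0.013  1.851 -1.6  ] [0.8809 0.0055 0.3863] r 0.881
tilt 23.2 az -0.3 xaz 179.9
[[-0.919, 0.002, 0.395], [0.002, 1.0, -0.002], [-0.395, -0.001, -0.919]] 0.5120481901675678 [ 0.  -0.2 -1.4]
cup_lip []
cup [(0.67, [0.8712, 0.0038, 0.3561]), (0.24, [0.8663, -0.0055, 0.3706])]
bin_hinge []
flap_mid []
knob_grip []
bin []
```

View pics/w3.png

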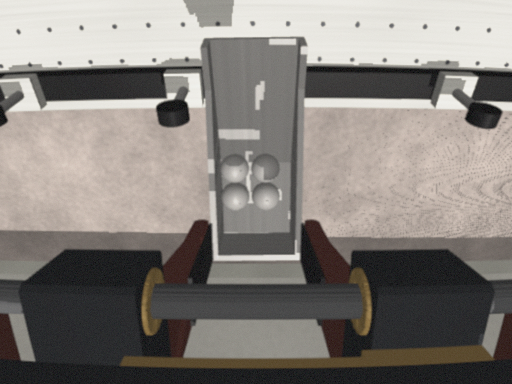

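Request:
jog_arm(
  series=[
    [0.006,0,0.001,0],
    [0.013,0,0.002,0],
    [0.02,0,0.004,0],
    [0.027,0,0.006,0],
    [0.03,0,0.006,0],
    [0.03,0,0.006,0],
    [0.026,0,0.005,0],
    [0.02,0,0.004,0],
    [0.014,0,0.003,0],
    [0.008,0,0.002,0],
    [0.003,0,0.001,0],
  ],
)

```text
time: 17.05
ee_pos: [0.7154, 0.0057, 0.2709]
tool_rot: [0.001, 0.98, -0.001, 0.201]
wrist_force: [0.3, 0.3, -2.5]
finger_gap: 0.512
finger_force: 30.0
```

```bash
python3 st.py; python3 - <<'E'
from h import *
M,p,d=shot('wrist'); cv2.imwrite('pics/w4.png',p)
for t in ['cup_lip','cup','bin_hinge','flap_mid','knob_grip','bin']: print(t,loc(M,'wrist',t)[:2])
E
```

```text
17.05 [-0.048  0.028  1.243  0.017  1.467 -1.615] [0.7154 0.0057 0.2709] r 0.715
tilt 23.2 az -0.3 xaz 179.9
[[-0.919, 0.002, 0.393], [0.002, 1.0, -0.002], [-0.393, -0.001, -0.919]] 0.5124310637019547 [ 0.3  0.3 -2.5]
cup_lip [(0.89, [0.6213, 0.0074, 0.242])]
cup []
bin_hinge []
flap_mid [(0.18, [0.6975, 0.0671, 0.0006])]
knob_grip []
bin []
```

View pics/w4.png

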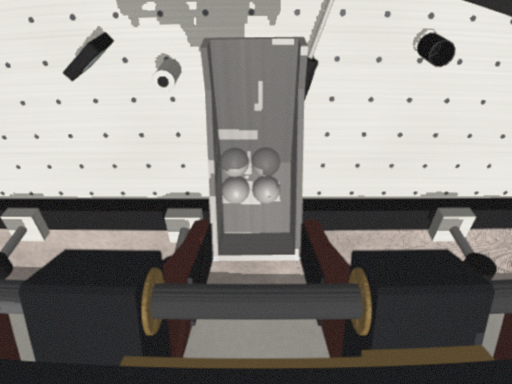

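Request:
jog_arm(
  series=[
    [0.006,0,0.002,0],
    [0.012,0,0.004,0],
    [0.017,0,0.006,0],
    [0.023,0.002,0.008,0],
    [0.023,0,0.007,0],
    [0.018,0,0.006,0],
    [0.012,0,0.004,0],
    [0.005,0,0.001,0],
    [0,0,0,0],
  ],
)

```text
time: 18.52
ee_pos: [0.624, 0.0079, 0.1908]
tool_rot: [0.001, 0.98, -0.001, 0.201]
wrist_force: [0.2, 0.3, -1.3]
finger_gap: 0.511
finger_force: 30.0
```

```bash
python3 st.py; python3 - <<'E'
from h import *
ims=[]
for n in('side','top'):
    M,p,d=shot(n); ims.append(p)
    for t in ['cup_lip','bin_hinge','flap_mid']: print(n,t,loc(M,n,t)[:2])
cv2.imwrite('pics/a5.png',cv2.resize(np.hstack([ims[0][120:300,180:420],ims[1][140:275,182:362]][0:1]),(800,600)))
E
```

```text
18.52 [-0.053 -0.232  1.628  0.019  1.342 -1.622] [0.624  0.0079 0.1908] r 0.624
tilt 23.2 az -0.3 xaz 179.9
[[-0.919, 0.002, 0.394], [0.002, 1.0, -0.002], [-0.394, -0.001, -0.919]] 0.5106667852026435 [ 0.2  0.3 -1.3]
side cup_lip [(0.72, [0.531, 0.0085, 0.1642])]
side bin_hinge [(0.66, [0.5852, 0.0063, 0.113])]
side flap_mid [(0.63, [0.5413, 0.0062, 0.1256])]
top cup_lip []
top bin_hinge []
top flap_mid []
```

View pics/a5.png

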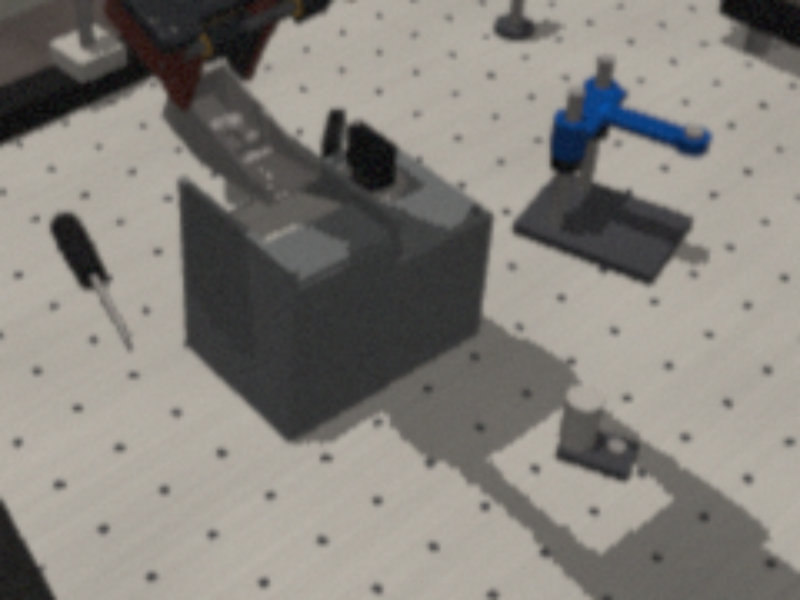

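Request:
jog_arm(
  series=[
    [0.004,0,0.009,0],
    [0.004,0,0.009,0],
    [0.003,0,0.007,0],
    [0.002,0,0.004,0],
    [0,0,0,0],
  ],
)

```text
time: 19.55
ee_pos: [0.6232, 0.0079, 0.1582]
tool_rot: [0.001, 0.98, -0.001, 0.2]
wrist_force: [0.0, 0.2, -0.7]
finger_gap: 0.509
finger_force: 30.0
```

```bash
python3 st.py; python3 - <<'E'
from h import *
M,p,d=shot('side')
for t in ['cup_lip','flap_mid','ball0_center']: print(t,loc(M,'side',t)[:3])
M,p,d=shot('wrist')
for t in ['cup_lip','ball0_center']: print(t,loc(M,'wrist',t)[:4])
cv2.imwrite('pics/w6.png',p)
E
```

```text
19.55 [-0.053 -0.231  1.684  0.02   1.286 -1.623] [0.6232 0.0079 0.1582] r 0.623
tilt 23.1 az -0.3 xaz 179.9
[[-0.92, 0.002, 0.393], [0.002, 1.0, -0.002], [-0.393, -0.001, -0.92]] 0.5093522706909821 [ 0.   0.2 -0.7]
cup_lip [(0.75, [0.5269, 0.0078, 0.1352])]
flap_mid []
ball0_center []
cup_lip [(0.98, [0.5305, 0.0102, 0.1366]), (0.51, [0.5861, 0.0096, 0.1374])]
ball0_center [(0.62, [0.6045, 0.0154, 0.138])]
```

Request:
jog_arm(
  series=[
    [0.002,0,0.004,0],
    [0.002,0,0.004,0],
    [0,0,0,0],
    [0,0,0,0],
  ],
)

```text
time: 20.4
ee_pos: [0.6228, 0.0079, 0.1497]
tool_rot: [0.001, 0.98, -0.001, 0.201]
wrist_force: [-0.0, 0.3, -0.6]
finger_gap: 0.511
finger_force: 30.0
```

```bash
python3 st.py; python3 - <<'E'
from h import *
M,p,d=shot('side')
for t in ['cup_lip','flap_mid']: print(t,loc(M,'side',t)[:3])
cv2.imwrite('pics/s7.png',p)
M,p,d=shot('wrist')
for t in ['cup_lip','cup_grip']: print(t,loc(M,'wrist',t)[:4])
E
```

```text
20.4 [-0.053 -0.231  1.699  0.02   1.27  -1.624] [0.6228 0.0079 0.1497] r 0.623
tilt 23.2 az -0.3 xaz 179.9
[[-0.919, 0.002, 0.393], [0.002, 1.0, -0.002], [-0.393, -0.001, -0.919]] 0.5112025922477169 [-0.   0.3 -0.6]
cup_lip [(0.73, [0.5295, 0.0097, 0.1291]), (0.61, [0.6838, 0.2032, 0.0001]), (0.56, [0.6055, 0.0081, 0.1434])]
flap_mid [(0.5, [0.5841, 0.0051, 0.1144])]
cup_lip [(0.94, [0.5289, 0.0069, 0.1259])]
cup_grip [(0.98, [0.5983, 0.009, 0.1417])]
```

Request:
jog_arm(
  series=[
    [0.002,0,0.004,0],
    [0.001,0,0.002,0],
    [0,0,0,0],
  ],
)

```text
time: 21.08
ee_pos: [0.6249, 0.0074, 0.1469]
tool_rot: [0.001, 0.979, -0.001, 0.205]
wrist_force: [3.4, -0.8, 6.8]
finger_gap: 0.514
finger_force: 30.0
```

```bash
python3 st.py
```

```text
21.07 [-0.053 -0.233  1.708  0.02   1.254 -1.624] [0.6249 0.0074 0.1469] r 0.625
tilt 23.6 az -0.4 xaz 179.9
[[-0.916, 0.003, 0.401], [0.002, 1.0, -0.003], [-0.401, -0.002, -0.916]] 0.513850599588978 [ 3.4 -0.8  6.8]
```

```bash
python3 - <<'E'
from h import *
M,p,d=shot('wrist','w8.png')
for t in ['cup_lip','cup_grip','cup']: print(t,loc(M,'wrist',t)[:4])
M,p,d=shot('side')
for t in ['cup_lip']: print(t,loc(M,'side',t)[:3])
cv2.imwrite('pics/s8.png',cv2.resize(p[120:255,200:380],(800,600),interpolation=cv2.INTER_CUBIC))
E
```

```text
cup_lip [(0.74, [0.5273, 0.0103, 0.1298]), (0.59, [0.588, 0.0111, 0.1277])]
cup_grip [(0.73, [0.6971, 0.0646, -0.0006]), (0.56, [0.6017, 0.0097, 0.1393])]
cup [(0.84, [0.6084, 0.0063, 0.1193])]
cup_lip [(0.84, [0.5271, 0.0095, 0.1318])]
```

View pics/s8.png

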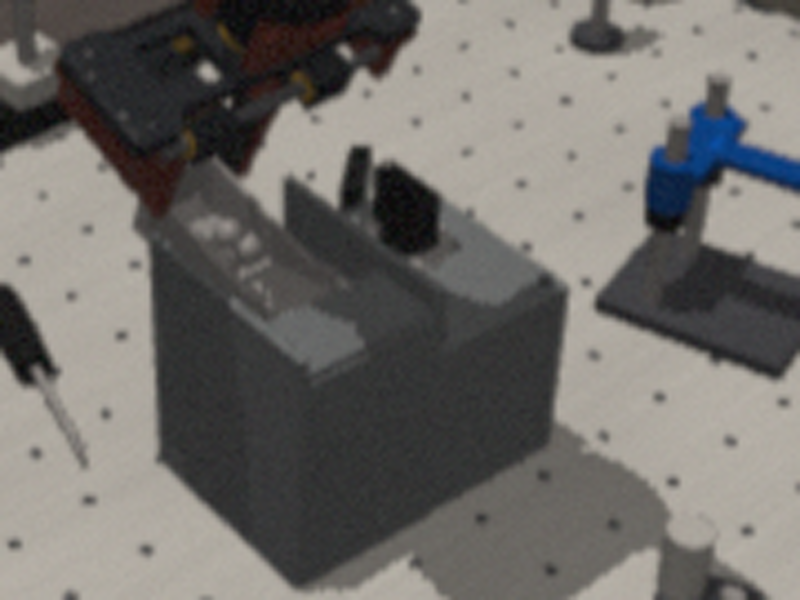

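Request:
jog_arm(
  series=[
    [0.006,0,-0.004,0],
    [0.006,0,-0.003,0],
    [0.006,0,-0.003,0],
    [0,0,0,0],
  ],
)

```text
time: 21.88
ee_pos: [0.6059, 0.0075, 0.1514]
tool_rot: [0.001, 0.978, -0.001, 0.208]
wrist_force: [8.1, -0.6, 8.4]
finger_gap: 0.512
finger_force: 30.3
```

```bash
python3 st.py;  python3 - <<'E'
from h import *
M,p,d=shot('wrist','w9.png')
for t in ['cup_lip','cup','ball0_center']: print(t,loc(M,'wrist',t)[:4])
M,p,d=shot('side')
for t in ['cup_lip','cup']: print(t,loc(M,'side',t)[:3])
E
```

```text
21.88 [-0.055 -0.293  1.751  0.021  1.265 -1.626] [0.6059 0.0075 0.1514] r 0.606
tilt 24.0 az -0.4 xaz 179.9
[[-0.914, 0.003, 0.406], [0.002, 1.0, -0.003], [-0.406, -0.002, -0.914]] 0.5119587449154939 [ 8.1 -0.6  8.4]
cup_lip []
cup [(0.72, [0.5995, 0.0053, 0.1242])]
ball0_center [(0.93, [0.5906, 0.0123, 0.1324])]
cup_lip []
cup [(0.61, [0.6028, 0.0068, 0.1222]), (0.54, [0.5629, 0.0122, 0.1292]), (0.4, [0.6862, 0.2015, 0.0036])]
```

```bash
cat > prof.py <<'E'
from h import *
M,p,d=shot('wrist')
T=np.array(M['cam_to_world']);K=np.array(M['intrinsics']);D=np.array(M['dist_coeffs'])
for v in range(4,250,12):
    u=257; z=float(np.median(d[v-1:v+2,u-6:u+7])); a=cv2.undistortPoints(np.array([[[u,v]]],float),K,D)[0,0]
    q=w(M,[a[0]*z,-a[1]*z,-z]); print(v,np.round(q*1000,0).astype(int).tolist(), p[v,u].tolist())
E
python3 prof.py
```

```text
4 [495, 8, 142] [97, 96, 94]
16 [500, 8, 142] [97, 96, 94]
28 [504, 8, 142] [96, 98, 95]
40 [508, 8, 142] [98, 96, 95]
52 [513, 8, 142] [97, 98, 95]
64 [525, 8, 120] [121, 122, 126]
76 [531, 8, 120] [116, 121, 123]
88 [537, 8, 120] [205, 212, 215]
100 [543, 8, 120] [204, 210, 215]
112 [550, 8, 120] [117, 118, 121]
124 [557, 8, 120] [118, 119, 122]
136 [559, 8, 130] [99, 102, 104]
148 [563, 8, 134] [160, 163, 167]
160 [580, 8, 120] [94, 99, 100]
172 [579, 8, 132] [132, 137, 139]
184 [594, 8, 124] [202, 207, 213]
196 [600, 8, 127] [203, 211, 213]
208 [607, 8, 130] [133, 138, 140]
220 [614, 8, 134] [134, 137, 139]
232 [620, 8, 137] [134, 137, 140]
244 [619, 8, 148] [76, 78, 78]
```

Request:
jog_arm(
  series=[
    [0.003,0,-0.006,0],
    [0.003,0,-0.006,0],
    [0,0,0,0],
  ],
)

```text
time: 22.65
ee_pos: [0.5912, 0.0079, 0.1535]
tool_rot: [0.001, 0.98, -0.001, 0.2]
wrist_force: [0.3, 0.2, -0.5]
finger_gap: 0.517
finger_force: 30.0
```

```bash
python3 prof.py; python3 st.py
```

```text
4 [481, 9, 142] [94, 98, 95]
16 [485, 9, 142] [93, 96, 93]
28 [490, 9, 142] [96, 95, 93]
40 [494, 9, 142] [94, 95, 92]
52 [499, 9, 142] [95, 97, 94]
64 [504, 9, 142] [97, 98, 95]
76 [509, 9, 142] [93, 94, 93]
88 [515, 9, 142] [95, 94, 93]
100 [529, 9, 120] [211, 217, 219]
112 [536, 9, 121] [121, 126, 128]
124 [539, 9, 128] [96, 99, 99]
136 [542, 9, 135] [116, 119, 121]
148 [550, 9, 134] [138, 142, 145]
160 [558, 9, 132] [97, 99, 100]
172 [565, 9, 134] [137, 140, 144]
184 [580, 9, 125] [198, 203, 208]
196 [586, 9, 129] [198, 202, 206]
208 [592, 9, 132] [134, 137, 141]
220 [599, 9, 135] [132, 137, 140]
232 [605, 9, 139] [134, 138, 141]
244 [610, 9, 144] [78, 77, 80]
22.7 [-0.056 -0.321  1.766  0.021  1.293 -1.627] [0.5912 0.0079 0.1531] r 0.591
tilt 23.1 az -0.3 xaz 179.9
[[-0.92, 0.002, 0.392], [0.002, 1.0, -0.002], [-0.392, -0.001, -0.92]] 0.5092253977597321 [ 0.7  0.5 -1.7]
```

Request:
jog_arm(
  series=[
    [0.001,0,-0.008,0],
    [0.001,0,-0.008,0],
    [0,0,-0.008,0],
    [0,0,-0.008,0],
    [0,0,0,0],
  ],
)

```text
time: 23.32
ee_pos: [0.5775, 0.0079, 0.1836]
tool_rot: [0.001, 0.979, -0.001, 0.202]
wrist_force: [-0.4, -0.7, -3.0]
finger_gap: 0.5
finger_force: 30.0
```

```bash
python3 prof.py; python3 st.py
```

```text
4 [473, 9, 136] [82, 82, 82]
16 [477, 9, 142] [95, 97, 95]
28 [482, 9, 142] [95, 95, 94]
40 [488, 9, 142] [96, 96, 91]
52 [494, 9, 142] [94, 94, 93]
64 [500, 9, 142] [94, 95, 94]
76 [506, 9, 142] [133, 136, 134]
88 [512, 9, 142] [135, 137, 134]
100 [520, 9, 140] [100, 104, 106]
112 [525, 9, 145] [112, 116, 117]
124 [537, 9, 134] [135, 138, 140]
136 [539, 9, 146] [95, 95, 97]
148 [551, 9, 139] [178, 183, 187]
160 [558, 9, 142] [214, 217, 220]
172 [565, 9, 144] [216, 219, 222]
184 [572, 9, 147] [214, 218, 221]
196 [578, 9, 151] [122, 125, 127]
208 [583, 9, 157] [124, 128, 129]
220 [589, 9, 162] [121, 127, 127]
232 [593, 9, 168] [123, 124, 126]
244 [598, 9, 173] [125, 126, 128]
23.38 [-0.058 -0.364  1.747  0.021  1.352 -1.627] [0.5777 0.0079 0.1834] r 0.578
tilt 23.3 az -0.3 xaz 179.9
[[-0.919, 0.002, 0.395], [0.002, 1.0, -0.002], [-0.395, -0.001, -0.919]] 0.501179243499344 [ 0.8 -1.1 -2.8]
```

Request:
jog_arm(
  series=[
    [0.001,0,0.006,0],
    [0.001,0,0.007,0],
    [0.001,0,0.007,0],
    [0,0,0,0],
    [0,0,0,0],
  ],
)

```text
time: 24.0
ee_pos: [0.5821, 0.008, 0.1625]
tool_rot: [0.001, 0.98, -0.001, 0.2]
wrist_force: [-0.5, 0.8, -2.5]
finger_gap: 0.507
finger_force: 30.0
```

```bash
python3 prof.py; python3 st.py; python3 - <<'E'
from h import *
print(loc(shot('wrist','w10.png')[0],'wrist','ball0_center'))
E
```

```text
4 [474, 9, 138] [105, 104, 102]
16 [478, 9, 142] [94, 95, 91]
28 [482, 9, 142] [94, 96, 92]
40 [487, 9, 142] [94, 95, 90]
52 [492, 9, 142] [92, 91, 93]
64 [498, 9, 142] [94, 95, 95]
76 [503, 9, 142] [93, 95, 92]
88 [509, 9, 142] [95, 96, 95]
100 [515, 9, 142] [94, 95, 92]
112 [523, 9, 139] [166, 170, 175]
124 [536, 9, 125] [141, 147, 150]
136 [542, 9, 127] [124, 127, 129]
148 [550, 9, 127] [180, 184, 189]
160 [558, 9, 128] [209, 215, 217]
172 [565, 9, 129] [204, 211, 213]
184 [572, 9, 132] [188, 194, 196]
196 [578, 9, 136] [190, 194, 200]
208 [584, 9, 140] [130, 134, 135]
220 [590, 9, 144] [133, 135, 138]
232 [597, 9, 148] [132, 134, 136]
244 [603, 9, 152] [132, 134, 137]
24.05 [-0.058 -0.348  1.771  0.021  1.315 -1.627] [0.5822 0.0079 0.1626] r 0.582
tilt 23.1 az -0.3 xaz 179.9
[[-0.92, 0.002, 0.393], [0.002, 1.0, -0.002], [-0.393, -0.001, -0.92]] 0.5080613930372706 [-0.1  0.3 -2.2]
[]
```

View pics/w10.png

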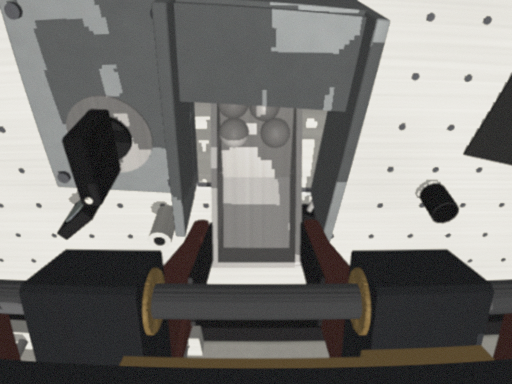

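Request:
jog_arm(
  series=[
    [0.003,0,0.007,0],
    [0.004,0,0.004,0],
    [0.005,0,0.002,0],
    [0.005,0,0.002,0],
    [0,0,0,0],
    [0,0,0,0],
  ],
)

```text
time: 24.9
ee_pos: [0.5723, 0.0079, 0.1421]
tool_rot: [0.001, 0.98, -0.001, 0.2]
wrist_force: [-1.1, -0.8, 2.9]
finger_gap: 0.506
finger_force: 30.0
```

```bash
sed -i 's/^for v.*/for v in range(4,250,20):/' prof.py; sed -i 's/^    u=257; z=/    u=257; z=/' prof.py; python3 prof.py; python3 st.py; python3 - <<'E'
from h import *
M,p,d=shot('wrist','w11.png');print(loc(M,'wrist','ball0_center'))
E
```

```text
4 [473, 9, 58] [70, 71, 69]
24 [473, 9, 113] [76, 77, 74]
44 [475, 9, 141] [71, 75, 69]
64 [482, 9, 142] [95, 93, 92]
84 [490, 9, 142] [96, 95, 95]
104 [498, 9, 142] [92, 95, 91]
124 [508, 9, 142] [93, 92, 91]
144 [517, 9, 142] [96, 98, 97]
164 [550, 9, 108] [211, 215, 218]
184 [562, 9, 112] [189, 195, 196]
204 [572, 9, 118] [136, 140, 141]
224 [583, 9, 125] [132, 135, 135]
244 [593, 9, 132] [129, 133, 135]
24.95 [-0.059 -0.374  1.828  0.022  1.286 -1.629] [0.5724 0.0079 0.1421] r 0.572
tilt 23.1 az -0.3 xaz 179.9
[[-0.92, 0.002, 0.392], [0.002, 1.0, -0.002], [-0.392, -0.001, -0.92]] 0.5087777176403006 [-0.3  0.2  2.6]
[]
```

Request:
jog_arm(
  series=[
    [0,0,0,0],
    [0,0,0,0],
    [-0.004,0,-0.006,0],
    [-0.005,0,-0.006,0],
    [-0.006,0,-0.004,0],
    [-0.008,0,-0.003,0],
    [-0.008,0,-0.003,0],
    [-0.008,0,-0.003,0],
  ],
)

```text
time: 26.05
ee_pos: [0.599, 0.008, 0.1804]
tool_rot: [0.001, 0.98, -0.001, 0.2]
wrist_force: [1.4, -0.2, -0.5]
finger_gap: 0.506
finger_force: 30.0
```

```bash
python3 prof.py; python3 st.py; python3 - <<'E'
from h import *
M,p,d=shot('wrist','w11.png');print(loc(M,'wrist','ball0_center'),loc(M,'wrist','cup_lip'))
E
```

```text
4 [493, 9, 142] [98, 98, 96]
24 [501, 9, 142] [98, 100, 96]
44 [510, 9, 142] [98, 97, 95]
64 [522, 9, 134] [176, 182, 186]
84 [533, 9, 136] [142, 145, 149]
104 [543, 9, 138] [130, 133, 136]
124 [554, 9, 140] [127, 130, 133]
144 [566, 9, 142] [130, 132, 135]
164 [578, 9, 144] [217, 221, 224]
184 [590, 9, 148] [185, 189, 192]
204 [600, 9, 155] [133, 135, 136]
224 [610, 9, 163] [129, 132, 134]
244 [619, 9, 170] [131, 135, 137]
26.1 [-0.056 -0.3    1.7    0.021  1.336 -1.625] [0.6002 0.0079 0.1822] r 0.6
tilt 23.3 az -0.3 xaz 179.9
[[-0.918, 0.002, 0.396], [0.002, 1.0, -0.002], [-0.396, -0.001, -0.918]] 0.5039884060653088 [ 0.6 -0.6  0.4]
[] [(0.59, [0.5219, 0.0115, 0.1414])]
```

View pics/w11.png

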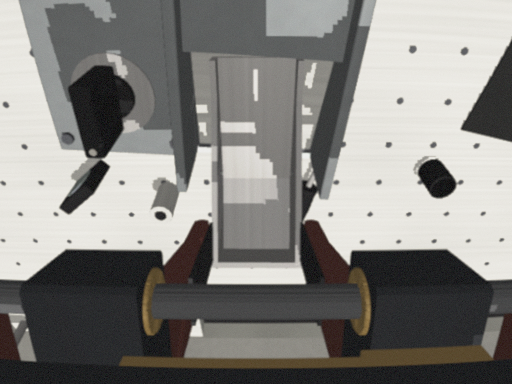

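```bash
python3 go.py .605 .02 .27 0 3 .55 .321 .12 0 7 .55 .321 .06 0 2
```

```text
12 [[-0.013, 0.004, -0.026, 0.0], [-0.013, 0.004, -0.026, 0.0], [-0.013, 0.004, -0.027, 0.0], [0.016, 0.043, 0.017, 0.0], [0.015, 0.043, 0.016, 0.0], [0.016, 0.043, 0.017, 0.0], [0.016, 0.043, 0.016, 0.0], [0.016, 0.043, 0.017, 0.0], [0.015, 0.043, 0.016, 0.0], [0.016, 0.043, 0.017, 0.0], [0.012, 0.0, 0.027, 0.0], [0.012, 0.0, 0.028, 0.0]]
```

Request:
jog_arm(
  series=[
    [-0.013,0.004,-0.026,0.0],
    [-0.013,0.004,-0.026,0.0],
    [-0.013,0.004,-0.027,0.0],
    [0.016,0.043,0.017,0.0],
    [0.015,0.043,0.016,0.0],
    [0.016,0.043,0.017,0.0],
    [0.016,0.043,0.016,0.0],
    [0.016,0.043,0.017,0.0],
    [0.015,0.043,0.016,0.0],
    [0.016,0.043,0.017,0.0],
    [0,0,0,0],
  ],
)

```text
time: 27.62
ee_pos: [0.5462, 0.3229, 0.1148]
tool_rot: [-0.001, 0.98, -0.002, 0.198]
wrist_force: [0.7, -0.6, -2.1]
finger_gap: 0.51
finger_force: 30.0
```

```bash
python3 prof.py; python3 st.py; python3 go.py .55 .321 .06 0 2 .55 .321 .028 0 4; python3 - <<'E'
from h import *
for n in ('side','top'):
    M,p,d=shot(n)
    for t in ['mat','cup_lip','collar','flap_mid','cup']: print(n,t,loc(M,n,t)[:2])
E
```

```text
4 [450, 323, 3] [35, 36, 35]
24 [462, 323, 3] [29, 28, 27]
44 [475, 323, 3] [31, 34, 34]
64 [468, 324, 75] [131, 136, 136]
84 [478, 324, 76] [221, 226, 228]
104 [488, 324, 77] [133, 137, 141]
124 [499, 324, 78] [123, 125, 127]
144 [511, 324, 79] [123, 124, 127]
164 [524, 324, 81] [206, 213, 216]
184 [536, 324, 84] [186, 192, 194]
204 [546, 324, 91] [131, 133, 135]
224 [556, 324, 97] [130, 134, 135]
244 [567, 324, 104] [129, 133, 134]
27.68 [ 0.605 -0.116  1.656 -0.237  1.276 -0.935] [0.5474 0.3217 0.1166] r 0.635
tilt 23.0 az -0.4 xaz -179.9
[[-0.921, -0.0, 0.391], [-0.001, 1.0, -0.003], [-0.391, -0.003, -0.921]] 0.5116732714338861 [ 0.2 -0.7 -0.9]
6 [[0.01, -0.0, 0.027, 0.0], [0.01, -0.001, 0.026, 0.0], [0.003, 0.0, 0.007, 0.0], [0.003, 0.0, 0.008, 0.0], [0.003, 0.0, 0.007, 0.0], [0.003, 0.001, 0.008, 0.0]]
side mat [(0.63, [0.5343, 0.3206, -0.0011])]
side cup_lip [(0.73, [0.4683, 0.3248, 0.0794])]
side collar []
side flap_mid []
side cup [(0.74, [0.5495, 0.3218, 0.0899])]
top mat [(0.79, [0.5313, 0.327, 0.001]), (0.74, [0.6903, -0.1825, -0.0015])]
top cup_lip [(0.72, [0.4672, 0.322, 0.0834]), (0.39, [0.5392, 0.3207, 0.1164])]
top collar [(0.55, [0.6171, 0.3113, 0.0017])]
top flap_mid [(0.66, [0.5426, 0.0131, 0.1265])]
top cup [(0.83, [0.55, 0.3231, 0.0933])]
```

Request:
jog_arm(
  series=[
    [0.01,0,0.027,0.0],
    [0.01,0,0.026,0.0],
    [0.003,0.0,0.007,0.0],
    [0.003,0.0,0.008,0.0],
    [0.003,0.0,0.007,0.0],
    [0,0,0,0],
  ],
)

```text
time: 29.02
ee_pos: [0.5525, 0.3214, 0.0396]
tool_rot: [0.001, 0.979, -0.0, 0.202]
wrist_force: [0.3, 0.3, 1.5]
finger_gap: 0.506
finger_force: 30.0
```

```bash
python3 prof.py; python3 st.py
```

```text
4 [446, 322, 3] [24, 21, 26]
24 [454, 322, 3] [35, 36, 33]
44 [463, 322, 3] [35, 40, 41]
64 [472, 322, 6] [123, 126, 128]
84 [482, 322, 6] [213, 219, 221]
104 [492, 322, 7] [212, 217, 220]
124 [504, 322, 7] [120, 124, 126]
144 [516, 322, 7] [118, 119, 120]
164 [529, 322, 7] [191, 197, 202]
184 [541, 322, 11] [193, 199, 204]
204 [552, 322, 17] [196, 201, 203]
224 [562, 322, 23] [133, 138, 139]
244 [571, 322, 31] [74, 75, 76]
29.07 [ 0.6   -0.065  1.748 -0.25   1.13  -0.899] [0.5523 0.3214 0.0397] r 0.639
tilt 23.3 az -0.1 xaz 179.9
[[-0.919, 0.002, 0.395], [0.002, 1.0, -0.001], [-0.395, 0.0, -0.919]] 0.5097909187804419 [1.1 0.2 2.1]
```

Request:
jog_arm(
  series=[
    [-0.002,0,0.004,0.0],
    [-0.002,0,0.004,0.0],
    [-0.002,0.0,0.004,0.0],
    [0,0.0,0.003,0.0],
    [0,0,0,0],
  ],
)

```text
time: 29.7
ee_pos: [0.5656, 0.3216, 0.0309]
tool_rot: [0.001, 0.979, 0.0, 0.204]
wrist_force: [1.8, -1.5, 9.6]
finger_gap: 0.521
finger_force: 30.0
```

```bash
python3 prof.py; python3 st.py
```

```text
4 [458, 323, 3] [35, 35, 31]
24 [466, 323, 3] [36, 33, 34]
44 [474, 323, 4] [90, 91, 91]
64 [477, 323, 25] [113, 116, 118]
84 [486, 323, 22] [111, 113, 113]
104 [496, 323, 19] [110, 113, 116]
124 [508, 323, 15] [114, 118, 120]
144 [522, 323, 11] [179, 184, 189]
164 [537, 323, 7] [222, 227, 229]
184 [549, 323, 9] [216, 219, 222]
204 [562, 323, 12] [211, 216, 218]
224 [576, 323, 14] [121, 124, 126]
244 [576, 322, 30] [86, 89, 89]
29.75 [ 0.587 -0.032  1.733 -0.25   1.105 -0.906] [0.5656 0.3217 0.0309] r 0.651
tilt 23.5 az 0.1 xaz 179.8
[[-0.917, 0.002, 0.4], [0.003, 1.0, 0.0], [-0.4, 0.002, -0.917]] 0.5192589430759653 [ 2.2 -1.4  8.9]
```

Request:
jog_arm(
  series=[
    [-0.001,0,0.002,0.0],
    [-0.001,0,0.002,0.0],
    [0,0,0,0],
  ],
)

```text
time: 30.12
ee_pos: [0.5688, 0.3215, 0.0277]
tool_rot: [0.001, 0.979, 0.0, 0.204]
wrist_force: [1.2, -0.9, 8.8]
finger_gap: 0.519
finger_force: 30.0
```

Request:
jog_arm(
  series=[
    [0,0,0,0],
    [0,0,0,0],
    [0,0,0,0],
    [0,0,0,0],
  ],
  gripper=0.6,
)

```text
time: 30.62
ee_pos: [0.566, 0.3208, 0.0232]
tool_rot: [0.001, 0.98, -0.001, 0.2]
wrist_force: [-0.8, -0.2, -0.3]
finger_gap: 0.802
finger_force: 0.0
```

```bash
python3 prof.py; python3 st.py
```

```text
4 [457, 322, 3] [36, 40, 40]
24 [465, 322, 3] [33, 31, 33]
44 [473, 322, 3] [37, 39, 37]
64 [482, 322, 3] [24, 29, 28]
84 [479, 322, 36] [107, 109, 111]
104 [489, 322, 31] [102, 107, 108]
124 [500, 322, 25] [108, 110, 110]
144 [514, 322, 18] [103, 105, 108]
164 [530, 322, 10] [133, 137, 140]
184 [545, 322, 7] [190, 195, 200]
204 [560, 322, 7] [188, 192, 197]
224 [575, 322, 7] [190, 195, 200]
244 [580, 322, 19] [92, 95, 97]
30.68 [ 0.584 -0.02   1.733 -0.248  1.1   -0.909] [0.5661 0.3208 0.0233] r 0.651
tilt 23.1 az -0.3 xaz 179.9
[[-0.92, 0.002, 0.393], [0.002, 1.0, -0.002], [-0.393, -0.001, -0.92]] 0.8007694610557485 [-0.3 -0.3 -1.2]
```

Request:
jog_arm(
  series=[
    [0,0,-0.02,0],
    [0,0,-0.05,0],
    [0,0,-0.06,0],
  ],
  gripper=1,
)

```text
time: 31.05
ee_pos: [0.5139, 0.3207, 0.1447]
tool_rot: [0.001, 0.98, -0.001, 0.2]
wrist_force: [0.4, -0.5, 0.4]
finger_gap: 0.995
finger_force: 0.0
```

```bash
python3 st.py; python3 go.py .36 0.0 .30 0 8; python3 - <<'E'
from h import *
for n in ('top','side'):
    M,p,d=shot(n)
    for t in ['mat','cup_lip','cup','cup_grip','collar','knob_grip']: print(n,t,loc(M,n,t)[:2])
E
```

```text
31.05 [ 0.643 -0.2    1.681 -0.246  1.34  -0.908] [0.5139 0.3207 0.1447] r 0.606
tilt 23.1 az -0.4 xaz 179.9
[[-0.92, 0.003, 0.392], [0.002, 1.0, -0.003], [-0.392, -0.002, -0.92]] 0.9945449567826163 [ 0.4 -0.5  0.4]
8 [[0.01, -0.04, -0.025, 0.0], [0.01, -0.04, -0.026, 0.0], [0.01, -0.04, -0.025, 0.0], [0.01, -0.041, -0.025, 0.0], [0.01, -0.04, -0.026, 0.0], [0.01, -0.04, -0.025, 0.0], [0.01, -0.04, -0.025, 0.0], [0.01, -0.04, -0.025, 0.0]]
top mat [(0.94, [0.5312, 0.326, 0.0002])]
top cup_lip []
top cup [(0.81, [0.5517, 0.3232, 0.001])]
top cup_grip [(0.6, [0.6922, -0.1807, -0.0022])]
top collar [(0.69, [0.7118, -0.0977, 0.0018]), (0.4, [0.6194, 0.307, 0.0012])]
top knob_grip [(0.65, [0.55, -0.0766, 0.142]), (0.59, [0.5445, 0.0116, 0.1273])]
side mat [(0.85, [0.5368, 0.3192, -0.0014])]
side cup_lip [(0.77, [0.4796, 0.3235, 0.0406])]
side cup [(0.59, [0.5527, 0.3227, 0.0046]), (0.47, [0.5335, 0.3202, -0.0013])]
side cup_grip [(0.93, [0.5524, 0.3198, 0.0262]), (0.23, [0.7116, -0.0952, 0.0018])]
side collar [(0.7, [0.7142, -0.0945, 0.001]), (0.57, [0.6254, 0.3101, 0.0033])]
side knob_grip [(0.69, [0.7133, -0.0939, -0.0001]), (0.42, [0.5515, -0.0798, 0.1402])]
```

Request:
jog_arm(
  series=[
    [0.01,-0.04,-0.025,0.0],
    [0.01,-0.04,-0.026,0.0],
    [0.01,-0.04,-0.025,0.0],
    [0.01,-0.041,-0.025,0.0],
    [0.01,-0.04,-0.026,0.0],
    [0.01,-0.04,-0.025,0.0],
    [0.01,-0.04,-0.025,0.0],
    [0.01,-0.04,-0.025,0.0],
    [0.04,0,-0.015,0],
    [0.045,0,-0.015,0],
    [0.045,0,-0.015,0],
    [0.045,0,-0.015,0],
  ],
)

```text
time: 33.25
ee_pos: [0.2965, 0.0038, 0.3614]
tool_rot: [0.002, 0.991, -0.002, 0.137]
wrist_force: [0.1, -0.8, -0.0]
finger_gap: 1.0
finger_force: 0.0
```

```bash
python3 st.py
```

```text
33.25 [-0.144 -0.856  1.684  0.039  2.04  -1.69 ] [0.2965 0.0038 0.3614] r 0.297
tilt 15.8 az -1.0 xaz 179.8
[[-0.962, 0.004, 0.272], [0.003, 1.0, -0.005], [-0.272, -0.004, -0.962]] 0.9997833682973409 [ 0.1 -0.8 -0. ]
```

Request:
jog_arm(
  series=[
    [0.05,0,0,0],
    [0.05,0,0,0],
    [0.05,0,0,0],
    [0.05,0,0,0],
    [0.05,0,0,0],
    [0.05,0,0,0],
    [0.05,0,0,0],
  ],
  gripper=-0.2,
)

```text
time: 34.12
ee_pos: [0.1403, 0.0274, 0.4506]
tool_rot: [0.003, 0.999, -0.012, 0.04]
wrist_force: [0.7, -0.1, 0.9]
finger_gap: 0.404
finger_force: 0.0
```

```bash
python3 st.py
```

```text
34.12 [ 0.019 -0.855  1.451 -0.042  2.466 -1.578] [0.1403 0.0274 0.4506] r 0.143
tilt 4.8 az -17.1 xaz 179.7
[[-0.997, 0.008, 0.079], [0.006, 1.0, -0.024], [-0.08, -0.024, -0.997]] 0.4039142168584007 [ 0.7 -0.1  0.9]
```

Request:
jog_arm(
  series=[
    [0.045,-0.02,0,0],
    [0.045,-0.02,0,0],
  ],
)

```text
time: 34.38
ee_pos: [0.0954, -0.0028, 0.4857]
tool_rot: [-0.001, 1.0, -0.015, 0.023]
wrist_force: [0.0, -1.6, -0.1]
finger_gap: 0.402
finger_force: 0.0
```

```bash
python3 st.py; python3 go.py .40 -.06 .38 0 7 .53 -.085 .27 0 4
```

```text
34.38 [-0.348 -0.856  1.356 -0.022  2.588 -1.938] [ 0.0954 -0.0028  0.4857] r 0.095
tilt 3.2 az -32.0 xaz -179.9
[[-0.999, -0.0, 0.047], [-0.002, 1.0, -0.029], [-0.047, -0.029, -0.998]] 0.4015088197687622 [ 0.  -1.6 -0.1]
11 [[-0.043, -0.008, 0.017, 0.0], [-0.042, -0.007, 0.018, 0.0], [-0.043, -0.008, 0.017, 0.0], [-0.043, -0.008, 0.017, 0.0], [-0.043, -0.008, 0.018, 0.0], [-0.042, -0.007, 0.017, 0.0], [-0.043, -0.008, 0.018, 0.0], [-0.031, -0.005, 0.029, 0.0], [-0.031, -0.006, 0.029, 0.0], [-0.032, -0.005, 0.029, 0.0], [-0.031, -0.006, 0.029, 0.0]]
```

Request:
jog_arm(
  series=[
    [-0.043,-0.008,0.017,0.0],
    [-0.042,-0.007,0.018,0.0],
    [-0.043,-0.008,0.017,0.0],
    [-0.043,-0.008,0.017,0.0],
    [-0.043,-0.008,0.018,0.0],
    [-0.042,-0.007,0.017,0.0],
    [-0.043,-0.008,0.018,0.0],
    [-0.031,-0.005,0.029,0.0],
    [-0.031,-0.006,0.029,0.0],
    [-0.032,-0.005,0.029,0.0],
    [-0.031,-0.006,0.029,0.0],
    [0,0,0,0],
  ],
)

```text
time: 35.88
ee_pos: [0.5304, -0.0886, 0.2642]
tool_rot: [0.003, 1.0, -0.014, 0.019]
wrist_force: [0.0, 0.3, -0.2]
finger_gap: 0.403
finger_force: 0.0
```

```bash
python3 st.py; cat > knob.py <<'E'
from h import *
M,p,d=shot('wrist','wk.png')
print(loc(M,'wrist','knob_grip'))
T=np.array(M['cam_to_world']);K=np.array(M['intrinsics']);D=np.array(M['dist_coeffs'])
v,u=np.mgrid[0:384,0:512]; a=cv2.undistortPoints(np.stack([u.ravel(),v.ravel()],-1).reshape(-1,1,2).astype(float),K,D)[:,0]
z=d.ravel(); P=np.c_[a[:,0]*z,-a[:,1]*z,-z]@T[:3,:3].T+T[:3,3]
k=(z>0)&(P[:,2]>.150)&(P[:,2]<.162)&(abs(P[:,0]-.555)<.05)&(P[:,1]<-.055)&(P[:,1]>-.12)
Q=P[k]; print(len(Q))
if len(Q)>20:
    r=cv2.minAreaRect((Q[:,:2]*1000).astype(np.float32)); print(r,Q[:,2].mean(),cv2.boxPoints(r).tolist())
W=P[(z>0)&(P[:,2]>.150)&(P[:,2]<.160)&(P[:,1]>-.06)&(P[:,1]<.08)&(abs(P[:,0]-.54)<.08)]
for s in (W[W[:,1]<0],W[W[:,1]>0]):
    if len(s)>20: print('wall',len(s),cv2.minAreaRect((s[:,:2]*1000).astype(np.float32)))
E
python3 knob.py
```

```text
35.88 [-0.216 -0.1    1.329 -0.019  1.869 -1.787] [ 0.5304 -0.0886  0.2642] r 0.538
tilt 2.7 az -35.7 xaz 179.7
[[-0.999, 0.007, 0.038], [0.006, 1.0, -0.027], [-0.038, -0.027, -0.999]] 0.4026390312716097 [ 0.   0.3 -0.2]
[(0.58, [0.5497, -0.0796, 0.1449])]
649
((547.271728515625, -80.0216064453125), (12.00464153289795, 41.932960510253906), 85.93295288085938) 0.15664462029720935 [[525.9323120117188, -84.52178955078125], [567.7597045898438, -87.49583435058594], [568.6111450195312, -75.52142333984375], [526.7837524414062, -72.54737854003906]]
wall 1042 ((529.4908447265625, -32.41756820678711), (6.63424825668335, 119.01361846923828), 85.89764404296875)
wall 1188 ((536.3430786132812, 53.2589225769043), (7.317197799682617, 121.67311096191406), 86.1305160522461)
```

```bash
python3 go.py .5473 -.080 .20 4 3 .5473 -.080 .144 0 4
```

```text
7 [[-0.005, 0.003, 0.023, 1.3], [-0.004, 0.004, 0.023, 1.3], [-0.005, 0.004, 0.023, 1.3], [0.001, 0.0, 0.014, 0.0], [0.0, 0.001, 0.014, 0.0], [0.001, -0.0, 0.014, 0.0], [0.001, 0.0, 0.014, 0.0]]
```

Request:
jog_arm(
  series=[
    [-0.005,0.003,0.023,1.3],
    [-0.004,0.004,0.023,1.3],
    [-0.005,0.004,0.023,1.3],
    [0.001,0.0,0.014,0.0],
    [0.0,0.001,0.014,0.0],
    [0.001,0,0.014,0.0],
    [0.001,0.0,0.014,0.0],
    [0,0,0,0],
  ],
)

```text
time: 36.98
ee_pos: [0.5466, -0.0801, 0.1425]
tool_rot: [0.037, 0.999, -0.013, 0.022]
wrist_force: [0.3, 0.3, -0.1]
finger_gap: 0.402
finger_force: 0.0
```

Request:
jog_arm(
  series=[
    [0,0,0,0],
    [0,0,0,0],
    [0,0,0,0],
  ],
  gripper=-1,
)

```text
time: 37.35
ee_pos: [0.5476, -0.081, 0.1448]
tool_rot: [0.037, 0.999, -0.015, 0.024]
wrist_force: [0.6, -0.6, 1.5]
finger_gap: 0.128
finger_force: 30.0
```

```bash
python3 st.py
```

```text
37.35 [-0.194 -0.086  1.528 -0.021  1.648 -1.693] [ 0.5476 -0.081   0.1448] r 0.554
tilt 3.2 az -33.4 xaz 175.8
[[-0.996, 0.075, 0.047], [0.074, 0.997, -0.031], [-0.049, -0.027, -0.998]] 0.12791758082371177 [ 0.6 -0.6  1.5]
```

Request:
jog_arm(
  series=[
    [0,0,0,9],
    [0,0,0,10],
    [0,0,0,10],
    [0,0,0,10],
    [0,0,0,10],
    [0,0,0,10],
    [0,0,0,8],
    [0,0,0,6],
    [0,0,0,2],
    [0,0,0,0],
    [0,0,0,0],
    [0,0,0,0],
  ],
)

```text
time: 38.85
ee_pos: [0.5478, -0.0803, 0.1447]
tool_rot: [0.637, 0.77, 0.004, 0.027]
wrist_force: [2.4, -1.3, 4.8]
finger_gap: 0.122
finger_force: 30.1
```

```bash
python3 st.py
```

```text
38.85 [-0.194 -0.086  1.528 -0.02   1.648 -0.385] [ 0.5478 -0.0803  0.1447] r 0.554
tilt 3.2 az -31.9 xaz 100.8
[[-0.186, 0.981, 0.047], [0.982, 0.188, -0.029], [-0.038, 0.041, -0.998]] 0.12227055835468648 [ 2.4 -1.3  4.8]
```

Request:
jog_arm(
  series=[
    [0,0,0,1.5],
    [0,0,0,0],
    [0,0,0,0],
    [0,0,0,0],
    [0,0,0,0],
    [0,0,0,0],
    [0,0,0,0],
  ],
)

```text
time: 39.72
ee_pos: [0.5477, -0.0801, 0.1446]
tool_rot: [0.647, 0.762, 0.004, 0.027]
wrist_force: [2.0, -3.5, 6.0]
finger_gap: 0.124
finger_force: 30.4
```

```bash
python3 knob.py; python3 - <<'E'
from h import *
print(robot.get_state()['wrist_torque'])
E
```

```text
[(0.83, [0.5475, -0.0768, 0.1474])]
1832
((550.7880249023438, -78.35210418701172), (27.22857666015625, 42.45232009887695), 27.812408447265625) 0.1568883403372422 [[528.8427734375, -65.93012237548828], [548.650146484375, -103.47834777832031], [572.7332763671875, -90.77408599853516], [552.9259033203125, -53.225860595703125]]
wall 3540 ((530.9467163085938, -43.977256774902344), (30.357433319091797, 124.24298858642578), 86.08274841308594)
[-0.46052564 -0.42123682  0.33628574]
```

Request:
jog_arm(
  series=[
    [0,0,0,-9],
    [0,0,0,-10],
    [0,0,0,-10],
    [0,0,0,-10],
    [0,0,0,-10],
    [0,0,0,-10],
    [0,0,0,-10],
    [0,0,0,-6.5],
    [0,0,0,0],
  ],
)

```text
time: 40.95
ee_pos: [0.5473, -0.0808, 0.1446]
tool_rot: [0.046, 0.999, -0.014, 0.024]
wrist_force: [0.4, -4.1, 6.3]
finger_gap: 0.127
finger_force: 29.9
```

Request:
jog_arm(
  series=[
    [0,0,0,0],
    [0,0,0,0],
    [0,0,0,0],
    [0,0,-0.02,0],
    [0,0,-0.04,0],
    [0,0,-0.05,0],
    [0,0,-0.03,0],
    [0,0,0,0],
    [0,0,0,0],
  ],
  gripper=-0.2,
)

```text
time: 42.08
ee_pos: [0.5408, -0.076, 0.2831]
tool_rot: [0.046, 0.999, -0.013, 0.023]
wrist_force: [-0.7, 0.3, -0.7]
finger_gap: 0.399
finger_force: 0.0
```

```bash
python3 knob.py; python3 st.py; python3 - <<'E'
from h import *
for n in ('top','side'):
    M,p,d=shot(n)
    for t in ['cup','cup_lip','collar','flap_mid','ball0_center']: print(n,t,loc(M,n,t)[:3])
E
```

```text
[(0.97, [0.5483, -0.0739, 0.1435])]
589
((547.4968872070312, -79.85641479492188), (11.93174934387207, 42.1631965637207), 85.09735107421875) 0.1566921681223415 [[525.9825439453125, -83.99876403808594], [567.991455078125, -87.60215759277344], [569.01123046875, -75.71406555175781], [527.0023193359375, -72.11067199707031]]
wall 947 ((529.6995849609375, -32.48973846435547), (6.417359352111816, 119.25570678710938), 85.86927795410156)
wall 1073 ((537.5658569335938, 53.10257339477539), (7.6234049797058105, 123.34797668457031), 85.7624282836914)
42.17 [-0.189 -0.073  1.272 -0.021  1.896 -1.675] [ 0.5405 -0.076   0.2819] r 0.546
tilt 2.9 az -33.7 xaz 174.8
[[-0.995, 0.092, 0.042], [0.091, 0.995, -0.028], [-0.045, -0.024, -0.999]] 0.3960106435730099 [-0.   0.3 -0.9]
top cup [(0.63, [0.5533, 0.3249, 0.0023])]
top cup_lip [(0.74, [0.4748, 0.321, 0.0387])]
top collar [(0.46, [0.6177, 0.3112, 0.0023])]
top flap_mid [(0.59, [0.5472, 0.011, 0.1263]), (0.31, [0.549, 0.3203, 0.0316])]
top ball0_center [(0.72, [0.5315, 0.3246, 0.0025]), (0.38, [0.4817, -0.2887, -0.0017])]
side cup [(0.94, [0.5535, 0.3232, 0.0061])]
side cup_lip [(0.87, [0.477, 0.3218, 0.0423]), (0.63, [0.5411, 0.0096, 0.1252])]
side collar [(0.55, [0.6238, 0.3065, 0.0014])]
side flap_mid [(0.69, [0.5452, 0.0063, 0.1283]), (0.59, [0.535, 0.3207, -0.0031])]
side ball0_center []
```

```bash
python3 -c "
from workcell import finish_job; print(finish_job())"
```

```text
the job is handed in; nothing more can be done
None
```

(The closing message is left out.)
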